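# Show the dryer's lint filter to the check camera

### The job

Slide back the catch on the dryer's filter housing and leave it open, pull out the lint filter with the wide grip (leave the narrow-gripped one in its slot), and hold it up by its grip, grip uppermost, with either mesh face square to the check camera and the middle of the mesh on the lens axis, 150 mm in front of the lens. Do not knock the camera or the other things about; finish while still holding the filter there, still, in the air: do not put it down or let go.

Things in the scene. Friction and masses are not known exactly. Their poses are not given: they have to be found in the camera images.
- housing: White box fixed on the bench, 150 (x) x 193 (y, -75 to +118) x 105 mm high; origin on its underside, midway between two slots. Slots along y at x = -42 and +42 mm, each 12 wide, 114 long (y = -57 to +57), 99 deep, hold one filter each; which filter is in which varies. Duct stub 80 mm across, 22 mm long, on the -y side. Place and yaw (within 20 degrees) vary.
- catch (a joint): Steel strip (120 x 24 y x 6 mm, top 117.5 mm above the bench) on the housing, lying over one end of both filters' flanges so they cannot be lifted. 0 to 0.004 m = shut, 0.036 m = end stop; slides along the housing's +y with about 2 N of friction and stays put. Past 0.020 m it is clear of the filters; slide it right back (0.030 or more).
- catch_knob (a point): The catch's black knob, a block 20 (housing x) x 16 (housing y) mm rising from 117.5 to 145.5 mm above the bench. This point is on its centreline, 8 mm below its top, and moves with the catch; axes as the housing's. Can be pinched from above across either pair of sides.
- filter: Wide-gripped lint filter. Grey-framed mesh panel 8 (x) x 110 (y) x 90 (z) mm, 70 to 140 g; origin at its middle, x square to the mesh, z to the grip. Flange 18 x 126 mm at z 45 to 51; grip plate 12 thick (x), 60 wide (y), z 51 to 89. Starts upright, axes as the housing's, origin 60 mm above the bench, flange on the housing's top; 96 mm of lift clears it.
- spare: The other lint filter: the same in every way but its grip is only 22 mm wide (y). It stays in its slot, 84 mm from the first (middle to middle).
- camera: Check camera on a stand fixed to the bench: foot 110 mm across, post 16 mm; origin at the middle of the foot's underside. Looks to the stand's -x. Black head 66 (along the view) x 64 x 46 mm, with a lens tube 36 mm across and 12 long in front (and one behind), on a stiff tilt hinge 270 mm above the bench. Place, yaw and tilt vary.
- lens (a point): Middle of the lens front, 45 mm ahead of the head's hinge. Head axes: the view looks along -x (away from the post, somewhat down), y is level, z is the picture's upright (leans to the view side as the head tilts down).
- focus (a point): Point on the lens axis 150 mm in front of the lens, where the middle of the mesh is to be shown; axes as the lens. The filter is square to the camera when its x lies along this x (either way round), its y along this y, and the grip is towards this +z.
- camera_head (a joint): Downward tilt of the camera head, rad: 0 = level, grows as the lens looks further down; 0.15 to 0.5 here. Not to be moved.
- detergent: Bystander: blue detergent bottle, 68 mm across, 170 mm high; origin at the middle of its underside.
- tub: Bystander: open white tub, 90 mm across, 70 mm high; origin at the middle of its underside.
- brush: Bystander: small lint brush lying on the bench, its length along its x.
Things that resemble listed ones, but are neither listed nor needed, are in the scene too. What is shaped like the filter but turquoise or yellow is not meant.

How it is judged:
On the way, in this order (a step that is already met when the one before it is completed fails the run):
1. the catch is slid back clear of the filters (value of joint catch above 0.022 m), for 0.1 s.
2. the wide-gripped filter is drawn right out of its slot in the fingers (z of filter in the frame of housing above 0.15 m and contact force between the fingers and filter above 0.5 N), for 0.1 s.
At the end, for the whole second after the job is handed in: Wide-gripped filter held in the fingers in the air, touching nothing else, still, grip up, mesh middle within 20 mm of the focus point, face and width within 0.18 rad of square to the camera; catch open over 20 mm; other filter within 15, camera setting 12, bystanders 40 mm of their start (distance between filter and focus below 0.02 m and angle between the x axis of filter and the x axis of focus, either way round below 0.18 rad and angle between the y axis of filter and the y axis of focus, either way round below 0.18 rad and angle between filter's own z axis and vertical below 0.8 rad and contact force between the fingers and filter above 0.5 N and contact force between filter and housing below 0.05 N and contact force between filter and camera below 0.05 N and linear speed of filter below 0.02 m/s and angular speed of filter below 0.15 rad/s and value of joint catch above 0.02 m and distance of spare from where it was at the start of the episode below 0.015 m and distance of focus from where it was at the start of the episode below 0.012 m and distance of each of detergent, tub, brush from where it was at the start of the episode below 0.04 m); the arm keeps its last pose, push and grip.
It fails at once if the detergent bottle is pushed more than 40 mm from its place (distance of detergent from where it was at the start of the episode above 0.04 m).
It fails at once if the tub is pushed more than 40 mm from its place (distance of tub from where it was at the start of the episode above 0.04 m).
It fails at once if the brush is pushed more than 40 mm from its place (distance of brush from where it was at the start of the episode above 0.04 m).
It fails at once if the check camera is knocked out of its setting (its focus point shifts by more than 12 mm) (distance of focus from where it was at the start of the episode above 0.012 m).
It fails at once if the narrow-gripped filter is pulled from its slot (moves more than 15 mm) (distance of spare from where it was at the start of the episode above 0.015 m).
It also fails if it takes over 50 s, if anything falls off the work surface, if the arm or the gripper's body presses on something with over 40 N, if the wrist force passes 120 N, or if a joint passes its speed limit or range.

### The arm

A 6-joint arm with a two-finger parallel gripper is mounted at the origin on the work surface. World frame = base frame: x ahead of the robot, y to its left, z up, the work surface at z = 0. Lengths are in m, angles in rad, forces in N, time in s.
With the tool pointing down it reaches from about 0.25 to 0.725 m from the base axis. Payload 4 kg.
Tool frame: the origin (TCP) lies between the finger pads; the fingertips stand 8 mm ahead of it and the grasp point (between the pads) lies 11 mm behind it (bot.tip_reach is the distance from the TCP to the fingertips, in m); z points along the fingers, y is the line along which they close (so a half turn about z gives the same grasp; the last joint's range is limited). The gripper opens to 85 mm and grips with 20 to 120 N. Pads are 22 mm wide; open, the fingers measure 114 mm over their backs; the gripper's body (76 mm by 85 mm) begins 54 mm behind the grasp point. The pads swing forward as they close: fully open they stand 13 mm farther back than shut.
Start: joints at [-1.185, 0.241, 0.005, 1.335, 0, 1.571], TCP at [0.188, -0.463, 0.239] pointing down, gripper open.
Joint ranges: [-2.72, 2.72], [-1.05, 1.87], [-1.09, 1.28], [-1.99, 2.15], [-1.42, 1.44], [-3.14, 3.14]. Speed limits (rad/s): [2.79, 2.79, 3.14, 3.14, 3.14, 3.14].

### API

Orientations are given as a unit quaternion [x, y, z, w].
In Python, from workcell import bot gives the robot as it stands.
- The arm moves only by the tool move_arm, never from a script. Its argument "deltas" is a list of rows, each a list of 7 numbers: the opening, from 0 (shut) to 1 (fully open), then the shift along the tool's x, y, z in mm, then the turn, a rotation vector about the tool's x, y, z in degrees. In form: [[gripper, tx, ty, tz, ax, ay, az], ...]. A call has 1 to 10 rows; each row shifts and turns the commanded pose from where the row before left it, along the tool's axes as they then stand; what a row does not reach is not made up. A row lasts 1/12 s, in which the tool goes at most 41.7 mm and 7.16 degrees, less where a joint would pass 70% of its speed; a pose out of reach is approached as far as the arm can. A call is refused whole if a number of a shift passes 41.7 or a number of a turn 7.16, either way. A call with a gripper value outside its range is refused whole. The fingers move at their own pace and stop on an object; the grip force is fixed at half the most. Time passes only in rows, so rows that do not move let the fingers close. It gives the time, the measured TCP pose, the force, the opening and the grip force at its end, in the units of the state.
- bot.get_obs(): the state, without advancing time (a new reading comes with each control period).
- bot.camera(name): name is "scene" or "top" or "wrist"; returns the picture (400x640x3 uint8, blue, green, red); there is no depth.
- bot.calibration(name): a dict with "K" (3x3 intrinsics, pixels), "position" and "orientation" of the camera in the world. Camera axes: x right, y down, z forward; pixel columns grow to the right and rows downward; lengths in m; the calibration is good to about 2 mm. A picture is of the moment at which its call begins: read the wrist's pose just before it. calibration takes no time and is no camera call; for the wrist camera it gives the pose at the moment of the call.
- bot.job_done(): hands the job in; it is judged then, once.
Trained networks look in the newest picture that a camera, given by its name, has taken for a name from the list of things; names that differ only in an ending like _2 or _b are one class to them, and where a whole thing is asked for, a point or a joint stands for the part that bears it (a point fixed in the world has none). Each returns a list of dicts, best first, with "conf" (0 to 1); they miss things now and then, are a little off and sometimes report something else, mostly with a low value. They report only what shows in the picture. A call takes as long as a camera call. They do not tell look-alikes from the thing itself.
- bot.outline_of(query, camera): "pixels" (400x640 bool, what is visible of it) and "rect" ([left, top, width, height] in pixels, round what is visible of it).
The state is a dict: "clock": time; "joint_pos": joint angles; "joint_vel": joint speeds; "tau": joint torques, N m; "eef_pos": TCP position; "tool_rot": TCP orientation; "ft_force": force on the tool from outside, world axes, zero at the start; "ft_torque": the same for the moment, N m; "grip_width": finger opening in m; "grasp_force": force on a finger pad.
Only numpy, scipy, OpenCV 4.12 (cv2) and the standard library are available. Lean on these libraries where they do the work, as an engineer would, in place of code of your own. Each camera call takes 0.05 s, during which the arm holds its last target. There are 200 camera calls.

## Working session

There is one attempt and no reset: what is moved stays moved. The work goes in short steps, Python scripts to look and compute and a tool call to move; the robot and the scene stay as the last step left them, time stands still between calls to the robot, and variables do not carry over. Pictures are saved under pics/ and viewed, at most 10 in all, crops included, and the job is handed in when it is done.

Besides the shell and the picture viewer there is one more tool, called after "Emit:" as name(argument=value, ...), one argument or row to a line, values as JSON. move_arm: Moves the arm, as the interface text tells. Its arguments: {"type":"object","properties":{"deltas":{"type":"array","items":{"type":"array","items":{"type":"number"}}}},"required":["deltas"]}

```bash
ls; mkdir -p pics; python3 - <<'E'
from workcell import bot
import cv2,numpy as np
for n in("scene","top"):
    im=bot.camera(n); cv2.imwrite(f"pics/{n}0.png",im)
    c=bot.calibration(n); print(n,c)
    for q in("housing","catch","catch_knob","filter","spare","camera","lens","detergent","tub","brush"):
        for d in bot.outline_of(q,n)[:3]:
            p=np.argwhere(d["pixels"]).mean(0)[::-1]
            print(q,round(d["conf"],2),d["rect"],p.round(1))
print(bot.get_obs())
E
```

```text
pics
scene {'K': array([[497.09450754,   0.        , 311.90249097],
       [  0.        , 497.09450754, 200.24341739],
       [  0.        ,   0.        ,   1.        ]]), 'position': array([1.58259903, 0.84855059, 1.07563908]), 'orientation': array([ 0.36945717,  0.79918673, -0.4255783 , -0.20900976])}
housing 0.84 [248.5, 188.4, 57.7, 56.2] [277.7 215.2]
catch 0.51 [295.8, 214.8, 40.4, 102.1] [316.1 271.1]
catch 0.48 [269.4, 191.9, 30.2, 15.7] [283.4 202.5]
catch 0.26 [269.6, 180.4, 19.1, 16.4] [282.7 188.4]
catch_knob 0.61 [271.0, 197.2, 29.0, 14.2] [283.3 202.4]
filter 0.6 [338.6, 194.9, 17.9, 36.6] [347.3 210.8]
filter 0.59 [256.4, 154.5, 21.9, 32.2] [267.6 171.2]
filter 0.57 [303.0, 166.4, 29.0, 36.2] [315.6 186.5]
spare 0.62 [252.3, 187.7, 18.2, 19.7] [262.3 196.9]
camera 0.71 [295.7, 215.3, 38.4, 100.9] [316.2 270.7]
lens 0.68 [304.8, 221.5, 26.1, 21.5] [316.6 231.3]
detergent 0.66 [422.5, 228.3, 31.1, 53.6] [438.  258.4]
detergent 0.44 [347.5, 233.6, 48.0, 23.6] [372.4 245.3]
tub 0.91 [190.8, 201.6, 26.4, 26.6] [206.3 213.7]
brush 0.59 [348.5, 235.1, 47.1, 22.5] [373.  245.1
[... 1093 characters left out ...]
'clock': 1.1, 'joint_pos': array([-1.18501155e+00,  2.40594264e-01,  4.98023445e-03,  1.33524024e+00,
       -6.80742735e-06,  1.57080609e+00]), 'joint_vel': array([ 0.00058995,  0.00024074, -0.00058779, -0.00155637,  0.00193607,
        0.00118454]), 'tau': array([ 8.52503945e-04, -3.72223592e+01,  2.52693290e+01,  1.28847969e-03,
        2.29570205e-04, -9.58661161e-06]), 'eef_pos': array([ 0.18813154, -0.46322841,  0.23930177]), 'tool_rot': array([ 9.81454810e-01,  1.91693649e-01, -8.89471780e-06, -2.77826992e-05]), 'ft_force': array([-0.16729415, -0.43968055,  0.49513916]), 'ft_torque': array([-0.02528456,  0.00228509,  0.00887621]), 'grasp_force': 0.0, 'grip_width': 0.08549489931531068}
```

```bash
python3 - <<'E'
import cv2
a=cv2.imread("pics/scene0.png")[130:330,170:470]
cv2.imwrite("pics/s1.png",cv2.resize(a,(800,533),interpolation=cv2.INTER_CUBIC))
a=cv2.imread("pics/top0.png")[80:305,155:495]
cv2.imwrite("pics/t1.png",cv2.resize(a,(800,529),interpolation=cv2.INTER_CUBIC))
E
```

```text
(no output)
```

View pics/s1.png

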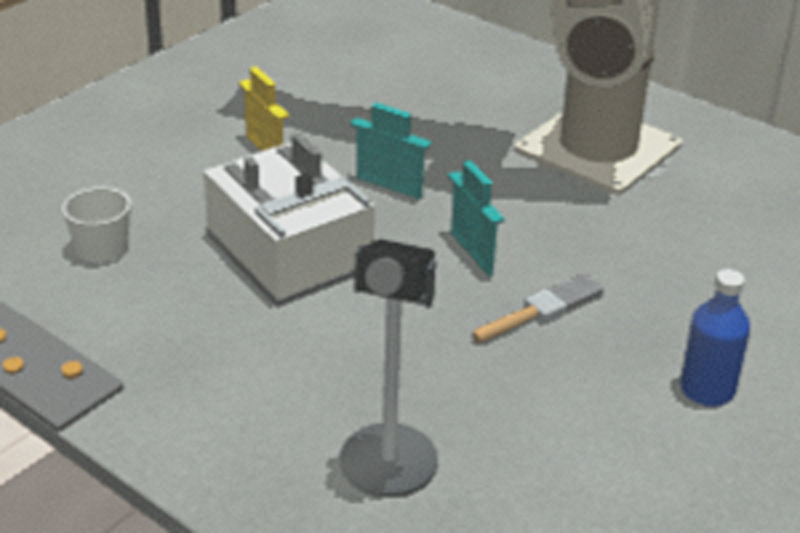

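View pics/t1.png

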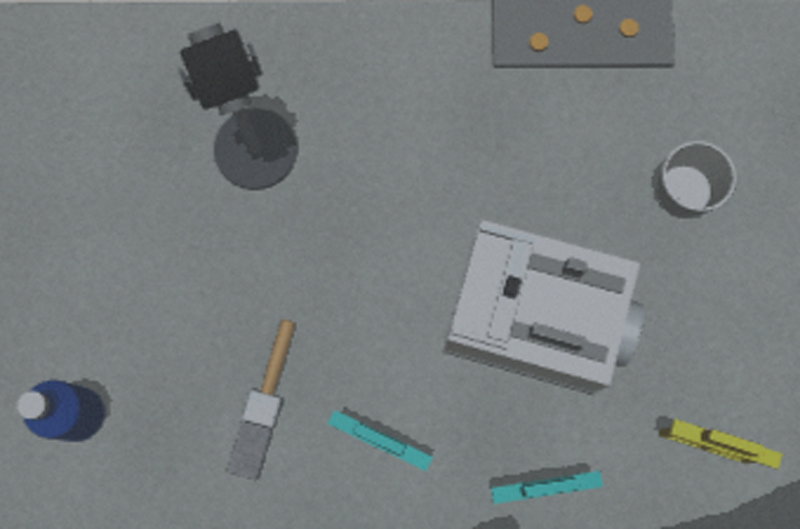

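```bash
cat > h.py <<'E'
from workcell import bot
import numpy as np,cv2
from scipy.spatial.transform import Rotation as R
def cal(n):
    c=bot.calibration(n); return c["K"],np.array(c["position"]),R.from_quat(c["orientation"]).as_matrix()
def back(c,uv,z):
    K,p,M=c; d=M@np.linalg.solve(K,[*uv,1.]); return p+d*(z-p[2])/d[2]
def proj(c,X):
    K,p,M=c; q=(np.atleast_2d(X)-p)@M@K.T; return q[:,:2]/q[:,2:]
E
python3 - <<'E'
from h import *
c=cal("top")
def b(n,x,y,z): print(n,back(c,(x/2.353+155,y/2.353+80),z).round(4))
for n,x,y in(("TL",482,222),("TR",639,262),("BL",445,347),("BR",611,383)): b(n,x,y,.105)
b("BLtop",452,340,.105)
b("knobtop",512,283,.1455); b("grip top wide",556,336,.149);b("spare top",575,263,.149)
b("foot",256,148,.005)
for p in((180,42),(241,28),(261,72),(197,110),(205,32),(235,105),(220,69)): b("head",*p,.285)
for n,x,y,z in(("det",60,411,0.),("tub",698,178,.07),("turq",381,440,.12),("turq2",546,488,.1)): b(n,x,y,z)
w=bot.calibration("wrist");o=bot.get_obs()
T=R.from_quat(o["tool_rot"]);print(T.inv().apply(w["position"]-o["eef_pos"]),(T.inv()*R.from_quat(w["orientation"])).as_matrix().round(3),w["K"][0])
print(T.as_matrix().round(3))
E
```

```text
TL [ 0.6093 -0.1053  0.105 ]
TR [ 0.5605 -0.289   0.105 ]
BL [ 0.4597 -0.06    0.105 ]
BR [ 0.4182 -0.2504  0.105 ]
BLtop [ 0.4679 -0.0682  0.105 ]
knobtop [ 0.5277 -0.1348  0.1455]
grip top wide [ 0.4667 -0.1822  0.149 ]
spare top [ 0.5501 -0.2062  0.149 ]
foot [0.7352 0.1815 0.005 ]
head [0.7589 0.2231 0.285 ]
head [0.7743 0.1593 0.285 ]
head [0.725  0.1369 0.285 ]
head [0.6836 0.2023 0.285 ]
head [0.77   0.1971 0.285 ]
head [0.6889 0.163  0.285 ]
head [0.7286 0.1799 0.285 ]
det [0.3915 0.4203 0.    ]
tub [ 0.6735 -0.3745  0.07  ]
turq [0.3523 0.0137 0.12  ]
turq2 [ 0.2997 -0.1732  0.1   ]
[ 0.06593727  0.00035219 -0.1347783 ] [[ 0.001 -0.965 -0.261]
 [ 1.     0.     0.001]
 [-0.001 -0.261  0.965]] [355.83146892   0.         318.34869553]
[[ 0.927  0.376 -0.   ]
 [ 0.376 -0.927  0.   ]
 [-0.    -0.    -1.   ]]
```

Emit:
move_arm(
  deltas=[
    [1,0,0,-20,0,0,-6.6],
    [1,0,0,-20,0,0,-6.6],
    [1,0,0,0,0,0,-6.6],
    [1,0,0,0,0,0,-6.6],
    [1,0,0,0,0,0,-6.7],
    [1,0,0,0,0,0,-6.7],
    [1,0,0,0,0,0,-6.7],
    [1,0,0,0,0,0,-6.5],
  ],
)

```text
clock: 1.77
eef_pos: [0.1881, -0.4632, 0.2793]
tool_rot: [0.791, 0.612, 0.0, 0.0]
ft_force: [0.7, 0.6, 0.7]
grip_width: 0.0854
grasp_force: 0.0
```

Emit:
move_arm(
  deltas=[
    [1,33,19,0,0,0,0],
    [1,33,19,0,0,0,0],
    [1,33,19,0,0,0,0],
    [1,33,19,0,0,0,0],
    [1,33,19,0,0,0,0],
    [1,33,19,0,0,0,0],
    [1,33,19,0,0,0,0],
    [1,33,19,0,0,0,0],
    [1,33,19,0,0,0,0],
    [1,33,19,0,0,0,0],
  ],
)

```text
clock: 2.6
eef_pos: [0.4577, -0.1916, 0.2795]
tool_rot: [0.793, 0.61, 0.0, 0.0]
ft_force: [0.5, -0.5, 0.5]
grip_width: 0.0856
grasp_force: 0.0
```

Emit:
move_arm(
  deltas=[
    [1,24,16,0,0,0,0],
    [1,24,16,0,0,0,0],
    [1,0,0,0,0,0,0],
    [1,0,0,0,0,0,0],
  ],
)

```text
clock: 2.93
eef_pos: [0.5006, -0.1539, 0.2788]
tool_rot: [0.792, 0.611, -0.0, -0.0]
ft_force: [-1.2, -0.3, 0.1]
grip_width: 0.0857
grasp_force: 0.0
```

```bash
python3 - <<'E'
from h import *
c=cal("wrist"); im=bot.camera("wrist"); cv2.imwrite("pics/w1.png",im); np.savez("w1.npz",K=c[0],p=c[1],M=c[2])
for q in("catch","catch_knob","filter","spare","housing"):
    for d in bot.outline_of(q,"wrist")[:2]:
        print(q,round(d["conf"],2),np.round(d["rect"],1),np.argwhere(d["pixels"]).mean(0)[::-1].round(1))
o=bot.get_obs();print(o["clock"],o["eef_pos"],R.from_quat(o["tool_rot"]).as_matrix().round(3),o["joint_pos"])
E
```

```text
catch 0.56 [273.7 131.1 140.4  33.5] [344.2 147.2]
catch_knob 0.55 [275.  132.9 143.5  29.8] [343.9 147.2]
filter 0.9 [282.8 162.6  21.1 117.6] [293.9 219.7]
filter 0.89 [ 75.5 171.9 116.7 118.4] [130.8 230.7]
spare 0.92 [373.5 163.4  33.9 119.2] [387.8 222.5]
housing 0.68 [255.   78.9 180.2 223.2] [341.3 176.9]
3.2333 [ 0.49916387 -0.15593372  0.27956592] [[ 0.259  0.966  0.   ]
 [ 0.966 -0.259 -0.   ]
 [-0.     0.    -1.   ]] [-3.02724618e-01  2.73732103e-01  1.53077436e-01  1.44993118e+00
 -1.05971035e-04  1.52992120e+00]
```

View pics/w1.png

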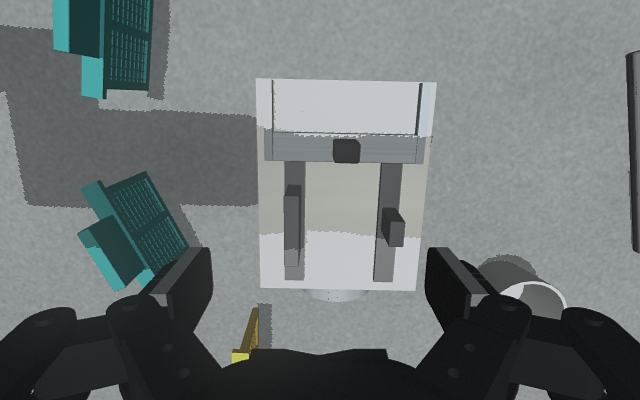

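```bash
python3 - <<'E'
from h import *
f=np.load("w1.npz"); c=(f["K"],f["p"],f["M"])
from scipy.optimize import least_squares
obj=np.array([[-.075,.118,.105],[.075,.118,.105],[.075,-.075,.105],[-.075,-.075,.105]])
px=np.array([[257,79],[436,83],[415,291],[261,288]])
def W(s,o): a=s[2];return o@np.array([[np.cos(a),np.sin(a),0],[-np.sin(a),np.cos(a),0],[0,0,1]])+[s[0],s[1],0]
r=least_squares(lambda s:(proj(c,W(s,obj))-px).ravel(),[.508,-.197,-.26]);s=r.x
print(s,np.degrees(s[2]),r.fun.round(1))
# knob top centre, grip top corners
def loc(p): d=p[:2]-s[:2];a=s[2];return np.array([np.cos(a)*d[0]+np.sin(a)*d[1],-np.sin(a)*d[0]+np.cos(a)*d[1]]).round(4)
for n,uv,z in(("knobtop",(346.5,151),.1455),("widegrip",(292,218),.149),("wg1",(292,186),.149),("wg2",(291.5,251),.149),("spare",(397.5,233),.149)):
    X=back(c,uv,z);print(n,X.round(4),loc(X))
i=cv2.imread("pics/w1.png")[120:300,245:445]
for o in (W(s,np.array([[-.042+a,b,.149] for a in(-.006,.006) for b in(-.03,.03)]+[[.042+a,b,.149] for a in(-.006,.006) for b in(-.011,.011)])),): print(proj(c,o).round(0).tolist())
cv2.imwrite("pics/w1c.png",cv2.resize(i,(660,594),interpolation=cv2.INTER_CUBIC))
E
```

```text
[ 0.51084369 -0.19741228 -0.27819159] -15.939204185911079 [-1.1 -0.1  1.1  0.1  0.3  0.1 -0.3  0.1]
knobtop [ 0.528  -0.1339  0.1455] [-0.0009  0.0658]
widegrip [ 0.4742 -0.1738  0.149 ] [-0.0418  0.0126]
wg1 [ 0.4812 -0.1489  0.149 ] [-0.0418  0.0385]
wg2 [ 0.4661 -0.2007  0.149 ] [-0.0421 -0.0155]
spare [ 0.5518 -0.2071  0.149 ] [0.042  0.0019]
[[284.0, 267.0], [284.0, 197.0], [299.0, 268.0], [300.0, 197.0], [389.0, 248.0], [391.0, 222.0], [404.0, 248.0], [406.0, 222.0]]
```

View pics/w1c.png

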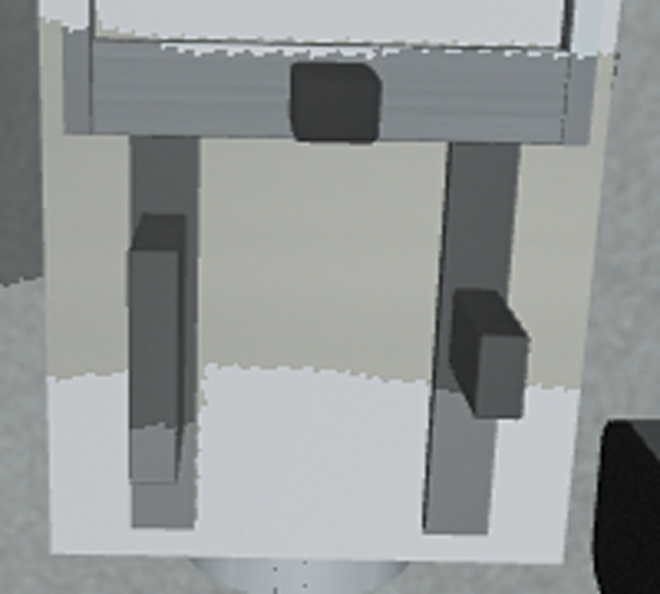

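Emit:
move_arm(
  deltas=[
    [0.6,14,11,20,0,0,0.8],
    [0.6,14.6,11.1,30,0,0,0],
    [0.6,0,0,36,0,0,0],
    [0.6,0,0,36,0,0,0],
    [0.6,0,0,27,0,0,0],
    [0.6,0,0,0,0,0,0],
    [0.6,0,0,0,0,0,0],
  ],
)

```text
clock: 3.82
eef_pos: [0.5274, -0.1336, 0.1296]
tool_rot: [0.797, 0.603, -0.001, -0.001]
ft_force: [-0.1, -0.0, 0.2]
grip_width: 0.0514
grasp_force: 0.0
```

Emit:
move_arm(
  deltas=[
    [0,0,0,0,0,0,0],
    [0,0,0,0,0,0,0],
    [0,0,0,0,0,0,0],
    [0,0,0,0,0,0,0],
    [0,0,0,0,0,0,0],
  ],
)

```text
clock: 4.23
eef_pos: [0.5282, -0.1334, 0.1331]
tool_rot: [0.797, 0.604, 0.0, 0.0]
ft_force: [-6.0, 0.6, 8.3]
grip_width: 0.0186
grasp_force: 59.9
```

Emit:
move_arm(
  deltas=[
    [0,0,0,-2,0,0,0],
    [0,6,0,0,0,0,0],
    [0,6,0,0,0,0,0],
    [0,6,0,0,0,0,0],
    [0,6,0,0,0,0,0],
    [0,6,0,0,0,0,0],
    [0,5,0,0,0,0,0],
    [0,0,0,0,0,0,0],
    [0,0,0,0,0,0,0],
  ],
)

```text
clock: 4.98
eef_pos: [0.538, -0.0992, 0.1332]
tool_rot: [0.797, 0.604, -0.0, 0.0]
ft_force: [-4.1, -2.3, 3.0]
grip_width: 0.0187
grasp_force: 61.1
```

Emit:
move_arm(
  deltas=[
    [0.6,0,0,0,0,0,0],
    [0.6,0,0,0,0,0,0],
    [0.6,0,0,0,0,0,0],
    [1,0,0,-37,0,0,0],
    [1,0,0,-38,0,0,0],
    [1,0,0,-38,0,0,0],
    [1,0,0,-38,0,0,0],
    [1,0,0,-38,0,0,0],
    [1,0,0,-38,0,0,0],
    [1,32,2,0,0,0,0],
  ],
)

```text
clock: 5.82
eef_pos: [0.5507, -0.0729, 0.3691]
tool_rot: [0.799, 0.601, 0.005, 0.007]
ft_force: [0.4, 0.2, 0.7]
grip_width: 0.0855
grasp_force: 0.0
```

Emit:
move_arm(
  deltas=[
    [1,31,2,0,0,0,0],
    [1,31,2,0,0,0,0],
    [1,31,2,0,0,0,0],
    [1,0,0,0,0,0,-7],
    [1,0,0,0,0,0,-7],
    [1,0,0,0,0,0,-7],
    [1,0,0,0,0,0,-7],
    [1,0,0,0,0,0,-7],
    [1,0,0,0,0,0,-7],
    [1,0,0,0,0,0,-7],
  ],
)

```text
clock: 6.65
eef_pos: [0.5803, 0.0192, 0.3596]
tool_rot: [0.472, 0.882, 0.001, 0.001]
ft_force: [1.0, 0.3, 0.0]
grip_width: 0.0854
grasp_force: 0.0
```

Emit:
move_arm(
  deltas=[
    [1,0,0,0,0,0,-7],
    [1,0,0,0,0,0,-7],
    [1,0,0,0,-7,0,0],
    [1,0,0,0,-7,0,0],
    [1,0,0,0,-7,0,0],
    [1,0,0,0,-7,0,0],
    [1,0,0,0,-7,0,0],
    [1,0,0,0,-7,0,0],
    [1,0,0,0,-7,0,0],
    [1,0,0,0,-7,0,0],
  ],
)

```text
clock: 7.48
eef_pos: [0.5797, 0.0183, 0.3616]
tool_rot: [0.32, 0.821, 0.44, 0.174]
ft_force: [0.7, -0.8, 0.4]
grip_width: 0.0853
grasp_force: 0.0
```

```bash
python3 - <<'E'
from h import *
for _ in range(4): bot.camera("top")
o=bot.get_obs()
c=cal("wrist"); im=bot.camera("wrist"); cv2.imwrite("pics/w2.png",im); np.savez("w2.npz",K=c[0],p=c[1],M=c[2])
for d in bot.outline_of("camera","wrist")[:2]+bot.outline_of("lens","wrist")[:2]: print(d["conf"],d["rect"])
print(o["clock"],o["eef_pos"],o["joint_pos"].round(3),abs(o["joint_vel"]).max(),c[1],c[2][:,2])
l,t,w,h=bot.outline_of("lens","wrist")[0]["rect"]
x0,y0=int(max(l-20,0)),int(max(t-20,0)); a=im[y0:int(t+h+20),x0:int(l+w+20)]
s=min(800/a.shape[1],600/a.shape[0]);print(x0,y0,s)
cv2.imwrite("pics/w2c.png",cv2.resize(a,None,fx=s,fy=s,interpolation=cv2.INTER_CUBIC))
E
```

```text
0.86 [171.9, 106.5, 237.5, 97.7]
0.91 [325.1, 123.5, 85.1, 77.2]
7.6833 [0.57976326 0.01820767 0.35955062] [-0.372  0.047 -0.283  0.747  0.88   0.61 ] 0.09695439754765338 [ 0.45573082 -0.01918565  0.43519724] [ 0.73411037  0.40988388 -0.54136602]
305 103 5.128205128205129
```

View pics/w2c.png

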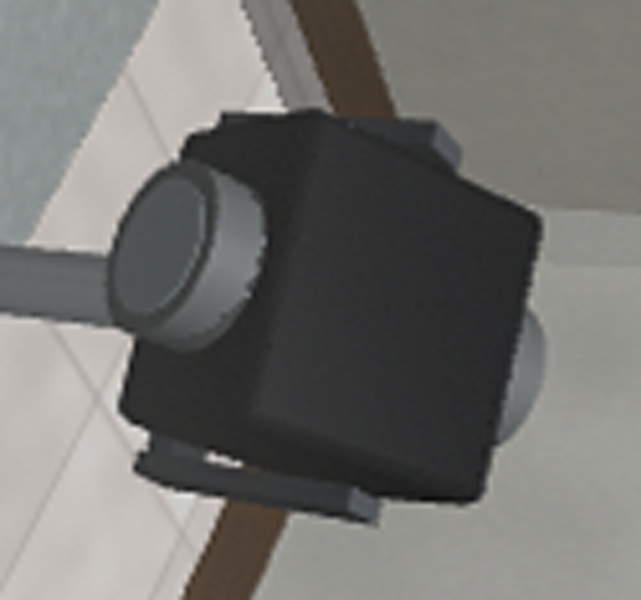

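```bash
cat > fit.py <<'E'
from h import *
from scipy.optimize import least_squares
f=np.load("w2.npz"); c=(f["K"],f["p"],f["M"]); t=cal("top")
o=np.array([[-45,0,0],[-33,32,23],[-33,-32,23],[33,32,23],[33,-32,23],[-33,-32,-23],[-33,32,-23]])/1e3
px=np.array([[161,250],[315,110],[253,418],[544,212],[480,502],[120,410],[183,145]])/5.1282+[305,103]
def H(s): return R.from_euler("ZY",[s[2],-s[3]]).as_matrix()
foot=np.array([263.8,142.9])
def res(s):
    a=(proj(c,o@H(s).T+[s[0],s[1],.27])-px).ravel()
    return np.r_[a,0.5*(proj(t,[s[0],s[1],.005])[0]-foot)]
r=least_squares(res,[.735,.18,.4,.3],loss="soft_l1");s=r.x
if __name__=="__main__":
    print(s,np.degrees(s[2]),res(s).round(1)); J=r.jac;print(np.sqrt(np.diag(np.linalg.inv(J.T@J))))
    M=H(s);print("lens",M@[-.045,0,0]+[s[0],s[1],.27]);print("focus",M@[-.195,0,0]+[s[0],s[1],.27]);print(M.round(3))
    hd=np.array([[x,y,z] for x in(-33,33) for y in(-32,32) for z in(-23,23)])/1e3
    print(((proj(t,np.vstack([hd,[[-.045,0,0],[.045,0,0]]])@M.T+[s[0],s[1],.27])-[155,80])*2.353).round(0).tolist())
E
python3 fit.py
```

```text
[0.73965205 0.18570092 0.39872412 0.45456517] 22.845209184045924 [ 0.5 -0.2  0.9 -1.8 -1.6  1.4  2.5 -0.2  2.4  1.1 -1.5  1.9 -0.2 -3.2
 -0.7 -0.7]
[0.00152209 0.00119426 0.01983916 0.03805348]
lens [0.70239318 0.17000413 0.25024177]
focus [0.57819695 0.11768149 0.18438102]
[[ 0.828 -0.388 -0.405]
 [ 0.349  0.922 -0.17 ]
 [ 0.439  0.     0.898]]
[[257.0, 82.0], [258.0, 84.0], [202.0, 104.0], [201.0, 107.0], [233.0, 24.0], [234.0, 23.0], [177.0, 46.0], [176.0, 46.0], [234.0, 105.0], [200.0, 24.0]]
```

```bash
cat >> fit.py <<'E'
o2=np.vstack([o,[[-.033,0,0]]]); px2=np.vstack([px,np.array([209,260])/5.1282+[305,103]]); sg=np.vstack([[0,0,0],np.sign(o[1:]),[0,0,0]])
def res2(s):
    a=(proj(c,(o2-s[4]*sg)@H(s).T+[s[0],s[1],.27])-px2).ravel()
    return np.r_[a,0.5*(proj(t,[s[0],s[1],.005])[0]-foot)]
r=least_squares(res2,[.735,.18,.4,.3,.002]);s=r.x
if __name__=="__main__":
    print(s,res2(s).round(1)); M=H(s);print("focus",M@[-.195,0,0]+[s[0],s[1],.27])
    im=cv2.imread("pics/w2.png"); im=cv2.resize(im[100:205,300:420],None,fx=5,fy=5,interpolation=cv2.INTER_CUBIC)
    P=lambda X:tuple(int(v) for v in (proj(c,np.array(X)@M.T+[s[0],s[1],.27])[0]-[300,100])*5)
    for r_,x in((.018,-.045),(.018,-.033),(.018,.045)):
        pts=[P([x,r_*np.cos(a),r_*np.sin(a)]) for a in np.linspace(0,6.28,40)]
        cv2.polylines(im,[np.array(pts)],True,(0,255,0) if x<0 else (0,0,255),1)
    for z in(-.023,.023):
        pts=[P([a*.033,b*.032,z]) for a,b in((1,1),(1,-1),(-1,-1),(-1,1))]; cv2.polylines(im,[np.array(pts)],True,(255,255,0),1)
    cv2.imwrite("pics/ov.png",im)
E
python3 fit.py
```

```text
[0.73965205 0.18570092 0.39872412 0.45456517] 22.845209184045924 [ 0.5 -0.2  0.9 -1.8 -1.6  1.4  2.5 -0.2  2.4  1.1 -1.5  1.9 -0.2 -3.2
 -0.7 -0.7]
[0.00152209 0.00119426 0.01983916 0.03805348]
lens [0.70239318 0.17000413 0.25024177]
focus [0.57819695 0.11768149 0.18438102]
[[ 0.828 -0.388 -0.405]
 [ 0.349  0.922 -0.17 ]
 [ 0.439  0.     0.898]]
[[257.0, 82.0], [258.0, 84.0], [202.0, 104.0], [201.0, 107.0], [233.0, 24.0], [234.0, 23.0], [177.0, 46.0], [176.0, 46.0], [234.0, 105.0], [200.0, 24.0]]
[0.73844117 0.18494544 0.39871783 0.44373432 0.00154727] [ 0.1 -0.4  0.5  0.2 -1.3  0.2 -0.4  0.7  0.  -0.8  0.1  0.7  0.7 -1.9
 -0.   1.3 -0.5 -0.5]
focus [0.57614055 0.116571   0.18628355]
```

View pics/ov.png

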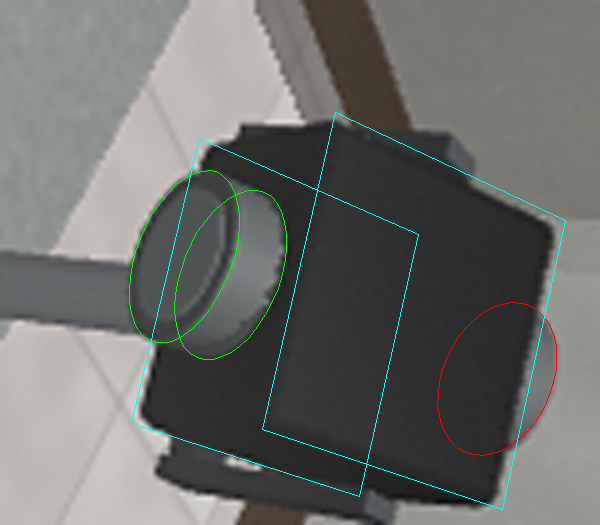

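Emit:
move_arm(
  deltas=[
    [1,0,0,0,7,0,0],
    [1,0,0,0,7,0,0],
    [1,0,0,0,7,0,0],
    [1,0,0,0,7,0,0],
    [1,0,0,0,7,0,0],
    [1,0,0,0,7,0,0],
    [1,0,0,0,7,0,0],
    [1,0,0,0,7,0,0],
    [1,0,0,0,0,0,7],
    [1,0,0,0,0,0,7],
  ],
)

```text
clock: 8.72
eef_pos: [0.5822, 0.0215, 0.3583]
tool_rot: [0.475, 0.88, -0.001, -0.0]
ft_force: [0.7, -0.3, -0.4]
grip_width: 0.0852
grasp_force: 0.0
```

Emit:
move_arm(
  deltas=[
    [1,0,0,0,0,0,7],
    [1,0,0,0,0,0,7],
    [1,0,0,0,0,0,7],
    [1,0,0,0,0,0,7],
    [1,0,0,0,0,0,7],
    [1,0,0,0,0,0,7],
    [1,0,0,0,0,0,7],
    [1,-32,-7,0,0,0,0],
    [1,-32,-7,0,0,0,0],
    [1,-32,-7,0,0,0,0],
  ],
)

```text
clock: 9.55
eef_pos: [0.5344, -0.0678, 0.3604]
tool_rot: [0.796, 0.606, 0.001, 0.001]
ft_force: [0.3, -0.6, 0.5]
grip_width: 0.0854
grasp_force: 0.0
```

Emit:
move_arm(
  deltas=[
    [1,-33,-7,0,0,0,0],
    [1,-33,-7,0,0,0,0],
    [1,-32,-7,30,0,0,0],
    [1,-32,-8,30,0,0,0],
    [1,0,0,20,0,0,0],
    [1,0,0,0,0,0,0],
    [1,0,0,0,0,0,0],
    [1,0,0,0,0,0,0],
  ],
)

```text
clock: 10.22
eef_pos: [0.4743, -0.1813, 0.2852]
tool_rot: [0.796, 0.605, 0.001, 0.001]
ft_force: [0.4, -0.4, 0.3]
grip_width: 0.0853
grasp_force: 0.0
```

```bash
python3 - <<'E'
from h import *
o=bot.get_obs();c=cal("wrist"); im=bot.camera("wrist"); cv2.imwrite("pics/w3.png",im)
print(o["clock"],o["eef_pos"],np.degrees(np.arctan2(*R.from_quat(o["tool_rot"]).as_matrix()[[1,0],0])),o["joint_pos"].round(2))
s=[.51084,-.19741];a=-.278;ex=np.array([np.cos(a),np.sin(a)]);ey=np.array([-ex[1],ex[0]])
def P(x,y,z): return proj(c,[*(s+ex*x+ey*y),z])[0]
for q in("catch_knob",): 
  for d in bot.outline_of(q,"wrist")[:2]: print(q,d["conf"],d["rect"])
for pts in([P(-.042+i*.006,j*.03,.149) for i,j in((1,1),(1,-1),(-1,-1),(-1,1))],[P(.042+i*.006,j*.011,.149) for i,j in((1,1),(1,-1),(-1,-1),(-1,1))],[P(i*.075,j,.105) for i,j in((1,.118),(1,-.075),(-1,-.075),(-1,.118))],[P(i*.01,.1+j*.008,.1455) for i,j in((1,1),(1,-1),(-1,-1),(-1,1))]):
    cv2.polylines(im,[np.int32(np.round(pts))],True,(0,255,0),1)
cv2.imwrite("pics/w3o.png",im)
E
```

```text
10.2167 [ 0.47427283 -0.18133635  0.28523259] 74.41184295965056 [-0.37  0.24  0.12  1.45  0.    1.48]
catch_knob 0.89 [293.8, 44.4, 150.5, 33.1]
```

View pics/w3o.png

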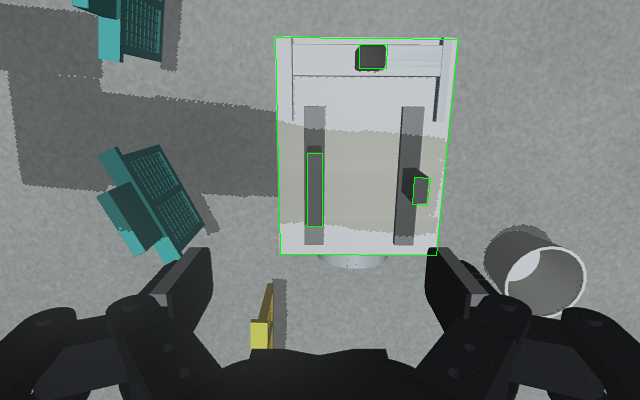

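Emit:
move_arm(
  deltas=[
    [0.6,-5.5,-2.5,30,0,0,0],
    [0.6,0,0,40,0,0,0.3],
    [0.6,0,0,40,0,0,0],
    [0.6,0,0,29,0,0,0],
    [0.6,0,0,20,0,0,0],
    [0.6,0,0,0,0,0,0],
    [0.6,0,0,0,0,0,0],
  ],
)

```text
clock: 10.9
eef_pos: [0.4692, -0.1858, 0.1245]
tool_rot: [0.798, 0.602, -0.0, -0.0]
ft_force: [0.5, -0.3, 0.0]
grip_width: 0.051
grasp_force: 0.0
```

Emit:
move_arm(
  deltas=[
    [0,0,0,0,0,0,0],
    [0,0,0,0,0,0,0],
    [0,0,0,0,0,0,0],
    [0,0,0,0,0,0,0],
    [0,0,0,0,0,0,0],
    [0,0,0,0,0,0,0],
  ],
)

```text
clock: 11.4
eef_pos: [0.4699, -0.1868, 0.1262]
tool_rot: [0.799, 0.602, 0.001, 0.002]
ft_force: [-0.1, 0.2, 5.8]
grip_width: 0.0115
grasp_force: 59.6
```

Emit:
move_arm(
  deltas=[
    [0,0,0,-6,0,0,0],
    [0,0,0,-12,0,0,0],
    [0,0,0,-15,0,0,0],
    [0,0,0,-15,0,0,0],
    [0,0,0,-15,0,0,0],
    [0,0,0,-15,0,0,0],
    [0,0,0,-15,0,0,0],
    [0,0,0,-15,0,0,0],
    [0,0,0,-15,0,0,0],
    [0,0,0,-12,0,0,0],
  ],
)

```text
clock: 12.23
eef_pos: [0.4685, -0.1865, 0.2607]
tool_rot: [0.799, 0.602, 0.0, 0.0]
ft_force: [0.2, -1.1, -1.2]
grip_width: 0.0113
grasp_force: 58.6
```

Emit:
move_arm(
  deltas=[
    [0,0,0,-15,0,0,0],
    [0,0,0,-15,0,0,0],
    [0,0,0,0,0,0,0],
    [0,0,0,0,0,0,0],
  ],
)

```text
clock: 12.57
eef_pos: [0.4689, -0.1866, 0.2898]
tool_rot: [0.799, 0.602, 0.0, 0.001]
ft_force: [-0.6, 0.2, -1.5]
grip_width: 0.0114
grasp_force: 58.7
```

```bash
python3 - <<'E'
from fit import *
o=bot.get_obs();T=R.from_quat(o["tool_rot"]).as_matrix();p=o["eef_pos"]
print(o["clock"],p,T.round(3),o["grasp_force"],o["grip_width"],o["ft_force"])
M=H(s);F=M@[-.195,0,0]+[s[0],s[1],.27]
# tool: z=-Mz, y=+-Mx (tool y stays near current), x=y cross z
G=np.c_[np.cross(M[:,0],-M[:,2]),M[:,0],-M[:,2]]
tcp=F-.066*G[:,2]
print("G",G.round(3),"tcp",tcp,"yaw tool x",np.degrees(np.arctan2(G[1,0],G[0,0])),np.degrees(np.arctan2(T[1,0],T[0,0])))
print("rel rotvec",np.degrees(R.from_matrix(T.T@G).as_rotvec()),"delta in current tool",T.T@(tcp-p)*1e3)
E
```

```text
12.5667 [ 0.4688518  -0.18658676  0.28979392] [[ 0.276  0.961  0.002]
 [ 0.961 -0.276 -0.001]
 [-0.     0.002 -1.   ]] 58.69364082813263 0.011421549206781555 [-0.58688111  0.18423524 -1.51530689]
G [[-0.388  0.832  0.396]
 [ 0.922  0.351  0.167]
 [ 0.     0.429 -0.903]] tcp [0.55002835 0.10557038 0.24589177] yaw tool x 112.84484890151174 73.99733879282788
rel rotvec [-24.33915588   8.66163262 -38.18546381] delta in current tool [303.22307891  -2.59194799  43.83917068]
```

Emit:
move_arm(
  deltas=[
    [0,15,0,0,0,0,0],
    [0,28,0,0,0,0,0],
    [0,32,0,0,0,0,0],
    [0,32,0,0,0,0,0],
    [0,32,0,0,0,0,0],
    [0,32,0,0,0,0,0],
    [0,32,0,0,0,0,0],
    [0,32,-1,0,0,0,0],
    [0,32,-1,0,0,0,0],
    [0,20,-1,0,0,0,0],
  ],
)

```text
clock: 13.4
eef_pos: [0.5445, 0.0932, 0.2873]
tool_rot: [0.798, 0.603, -0.001, -0.001]
ft_force: [0.1, -0.0, -1.5]
grip_width: 0.0114
grasp_force: 58.6
```

Emit:
move_arm(
  deltas=[
    [0,16,0,0,0,0,0],
    [0,0,0,0,0,0,-4],
    [0,0,0,0,0,0,-5.8],
    [0,0,0,0,0,0,-5.8],
    [0,0,0,0,0,0,-5.8],
    [0,0,0,0,0,0,-5.8],
    [0,0,0,0,0,0,-5.8],
    [0,0,0,0,0,0,-5.8],
    [0,0,0,0,-3,0,0],
    [0,0,0,0,-4,0,0],
  ],
)

```text
clock: 14.23
eef_pos: [0.5495, 0.106, 0.2865]
tool_rot: [0.552, 0.832, 0.05, 0.033]
ft_force: [0.8, 0.0, -0.9]
grip_width: 0.0112
grasp_force: 58.8
```

Emit:
move_arm(
  deltas=[
    [0,0,0,0,-5,0,0],
    [0,0,0,0,-5,0,0],
    [0,0,0,0,-5,0,0],
    [0,0,0,0,-3.4,0,0],
    [0,0,0,0,0,0,0],
    [0,0,0,0,0,0,0],
    [0,0,0,0,0,0,0],
  ],
)

```text
clock: 14.82
eef_pos: [0.5495, 0.1057, 0.289]
tool_rot: [0.54, 0.813, 0.183, 0.121]
ft_force: [-0.0, 0.6, -0.4]
grip_width: 0.011
grasp_force: 59.0
```

```bash
cat > chk.py <<'E'
from fit import *
o=bot.get_obs();T=R.from_quat(o["tool_rot"]).as_matrix();p=o["eef_pos"]
M=H(s);F=M@[-.195,0,0]+[s[0],s[1],.27]
G=np.c_[np.cross(M[:,0],-M[:,2]),M[:,0],-M[:,2]]
tcp=F-.066*G[:,2]
print(o["clock"],p,o["grasp_force"],o["grip_width"],o["ft_force"],o["joint_pos"].round(2))
print("rel rotvec",np.degrees(R.from_matrix(T.T@G).as_rotvec()),"delta in current tool",T.T@(tcp-p)*1e3)
E
python3 chk.py
```

```text
14.8167 [0.54945089 0.1057301  0.28902527] 59.006375670433044 0.011046198918341625 [-0.04731023  0.62251104 -0.36687752] [ 0.13  0.03 -0.22  0.9   0.11  1.33]
rel rotvec [-0.10479848  0.0158676  -0.04048277] delta in current tool [ -0.37329217 -18.02132952  39.19120184]
```

Now move to the focus point, then verify by pictures.

Emit:
move_arm(
  deltas=[
    [0,0,-4,8,0,0,0],
    [0,0,-5,11,0,0,0],
    [0,0,-5,11,0,0,0],
    [0,0,-4,9,0,0,0],
    [0,0,0,0,0,0,0],
    [0,0,0,0,0,0,0],
    [0,0,0,0,0,0,0],
    [0,0,0,0,0,0,0],
  ],
)

```text
clock: 15.48
eef_pos: [0.5505, 0.1061, 0.2471]
tool_rot: [0.54, 0.813, 0.184, 0.122]
ft_force: [0.2, 0.2, -1.3]
grip_width: 0.011
grasp_force: 58.8
```

```bash
python3 chk.py; python3 - <<'E'
from fit import *
o=bot.get_obs();T=R.from_quat(o["tool_rot"]).as_matrix();p=o["eef_pos"];M=H(s)
out=[]
for n,(x0,y0,x1,y1) in(("scene",(230,150,400,330)),("top",(200,80,370,260))):
    k=cal(n);im=bot.camera(n);cv2.imwrite(f"pics/{n}9.png",im)
    f=3.3;a=cv2.resize(im[y0:y1,x0:x1],None,fx=f,fy=f,interpolation=cv2.INTER_CUBIC)
    # expected filter outline given tool pose: filter y=tool x, z=-tool z, origin 66 ahead
    C=p+.066*T[:,2]
    L=[[-55,-45],[55,-45],[55,45],[63,45],[63,51],[30,51],[30,89],[-30,89],[-30,51],[-63,51],[-63,45],[-55,45]]
    q=proj(k,[C+T[:,0]*u/1e3-T[:,2]*v/1e3 for u,v in L])
    cv2.polylines(a,[np.int32((q-[x0,y0])*f)],True,(0,255,0),1)
    h=np.array([s[0],s[1],.27])
    q=proj(k,[h-M[:,0]*.045,h-M[:,0]*.195]);cv2.polylines(a,[np.int32((q-[x0,y0])*f)],False,(0,0,255),1)
    for x in(-33,33): 
        q=proj(k,[h+M@np.array([x,y,z])/1e3 for y,z in((32,23),(-32,23),(-32,-23),(32,-23))]);cv2.polylines(a,[np.int32((q-[x0,y0])*f)],True,(255,255,0),1)
    out.append(a[:,:398])
w=np.hstack(out)
cv2.imwrite("pics/fin.png",w[:,:] if w.shape[1]<=800 else cv2.resize(w,(800,int(w.shape[0]*800/w.shape[1]))))
E
```

```text
15.4833 [0.55050652 0.1061011  0.24705359] 58.83794546127319 0.010979586921973684 [ 0.20185766  0.16410643 -1.29362679] [ 0.13  0.05 -0.3   0.79  0.11  1.33]
rel rotvec [ 0.05132134  0.03272241 -0.01625226] delta in current tool [-0.30331691 -1.08347192  0.77086694]
```

View pics/fin.png

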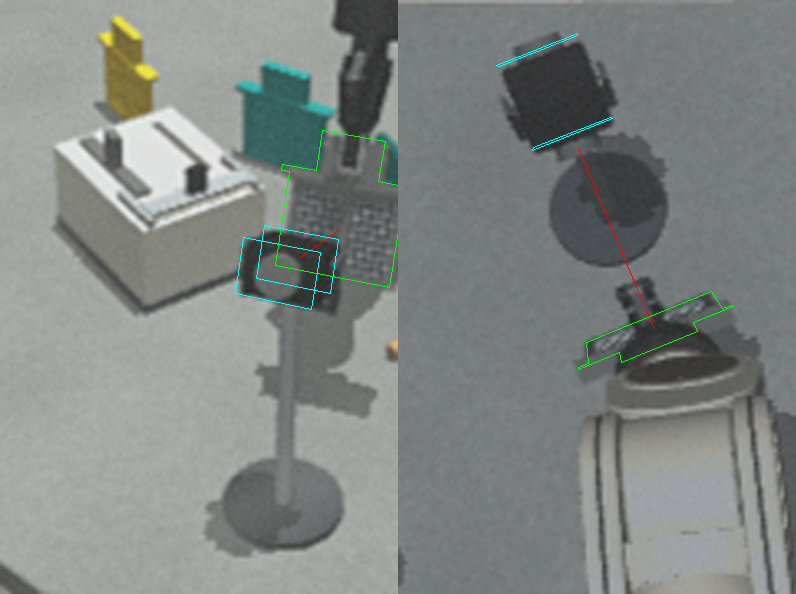

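```bash
python3 -c "
from workcell import bot
print(bot.job_done())"
```

```text
the job is handed in; nothing more can be done
None
```

I slid the catch back about 35 mm, pulled out the wide-gripped filter and handed the job in with it held up to the check camera at about 15.5 s of the 50 s. By my own fit to the images, its mesh middle was about 1.5 mm from the focus point and square to within 0.1°; the judge's result was not shown.

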